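# Stow the paste jar in the locker door and snap it home

## Robot

A 7-joint arm with a two-finger parallel gripper is mounted at the origin on a cart in front of the work surface, level with it; the furniture and walls round the work are solid. World frame = base frame: x ahead of the robot, y to its left, z up, the work surface at z = 0. Lengths are in mm, angles in rad, forces in N, time in s.
With the tool pointing down it reaches from about 425 to 800 mm from the base axis. Payload 8.3 kg.
Tool frame: the origin (TCP) lies midway between the tips of the shut fingers; the grasp point (between the pads) lies env.tcp_to_grasp behind it (env.tcp_to_grasp is the distance from the TCP to the grasp point, in mm); z points along the fingers, y is the line along which they close (so a half turn about z gives the same grasp; the last joint's range is limited). The gripper opens to 85 mm and grips with 20 to 120 N. Pads are 22 mm wide; open, the fingers measure 114 mm over their backs; the gripper's body (76 mm by 85 mm) begins 54 mm behind the grasp point. The pads swing forward as they close: fully open they stand 13 mm farther back than shut.
Start: joints at [1.259, 0.383, 0.016, 1.37, -0.006, 1.388, -0.046], TCP at [153.94, -605.726, 208.179] pointing down, gripper open.
Joint ranges: [-2.95, 2.95], [-0.25, 2.06], [-1.52, 1.56], [0.18, 2.33], [-1.44, 4.58], [0.02, 2.06], [-3.01, 3.01]. Speed limits (rad/s): [2.39, 2.39, 3.01, 3.01, 3.14, 3.14, 3.14].

## Interface

Orientations are given as a rotation vector (axis times angle).
In Python, from plant import env, viewer gives the robot as it stands.
- The arm moves only by the shell command python3 -m inch 'ROWS' [FORCE]. ROWS is JSON, a list that holds one entry, the list of rows, each a list of 5 numbers: the shift along the world's x, y, z in m, then the turn about the world's z in degrees, then the opening, from 0 (shut) to 1 (fully open). A call has 1 to 20 rows; each row shifts and turns the commanded pose from where the row before left it; what a row does not reach is not made up. A row lasts 1/8 s, in which the tool goes at most 62.5 mm and 10.7 degrees, less where a joint would pass 70% of its speed; a pose out of reach is approached as far as the arm can. A call is refused whole if a number of a shift passes 0.0625 or a number of a turn 10.7, either way. A call with a gripper value outside its range is refused whole. The fingers move at their own pace and stop on an object; FORCE is the grip in N (left out, the last holds). Time passes only in rows, so rows that do not move let the fingers close. It gives the time, the measured TCP pose, the force, the opening and the grip force at its end, in the units of the state.
- env.read_state(): the state, without advancing time (a new reading comes with each control period).
- viewer.snapshot(name): name is "scene" or "top" or "wrist"; returns a dict with "pixels" (420x560x3 uint8, red, green, blue), "fx", "fy", "cx", "cy" (pixels), "k1" (the pictures are not rectified: a ray, as slopes to the right and down, at radius r is drawn at 1 + k1 r^2 times it, then the intrinsics apply), "T" (4x4, takes a point from camera to world coordinates); the wrist camera has in their place "T_tool_cam" (4x4, takes a point from camera to tool coordinates, whose origin is the TCP and whose axes are the flange's). Camera axes: x right, y down, z forward; pixel columns grow to the right and rows downward; lengths in mm; the calibration is good to about 2 mm. A picture is of the moment at which its call begins: read the wrist's pose just before it. There is no depth.
- env.hand_in(): hands the job in; it is judged then, once.
The state is a dict: "t": time; "q": joint angles; "joint_velocities": joint speeds; "effort": joint torques, N m; "ee_pos": TCP position; "tcp_rot": TCP orientation; "contact_force": force on the tool from outside, world axes, zero at the start; "moment": the same for the moment, N m; "width": finger opening in mm; "finger_force": force on a finger pad.
Only numpy, scipy, OpenCV 4.12 (cv2) and the standard library are available. Lean on these libraries where they do the work, as an engineer would, in place of code of your own. Each camera call takes 0.05 s, during which the arm holds its last target. There are 200 camera calls.

## Task

The door of the small grey locker is only half caught. Pull it open, stand the squat jar with the ribbed lid upright in the bin on the inside of the door, then push the door closed, without slamming it or forcing it against its rubber buffer, until it has snapped past both ridges of its roller catch and sits fully home; let go and leave the other things alone.

Things in the scene. Friction and masses are not known exactly. Their poses are not given: they have to be found in the camera images.
- locker: small grey sheet-metal locker fixed to the desk, 133 deep x 220 wide x 125 mm high, walls 5 mm; origin on its underside, 60 mm in front of its back face and midway across, its x axis points into it (its open front lies at x = -73 mm), y to its left, z up
- door (a joint): door angle in rad, 0 = square to the sides, grows as it opens towards the robot, up to 1.75; it starts half caught near 0.2. Grey panel 200 wide x 110 high (z = 8 to 118 mm) x 8 mm thick, hinged upright on the locker's right (-y). Fully home it reads 0 to 0.15, unknown and different each time, as catch and rubber buffer sit on a slotted plate. The light hinge stays where it is left (0.05 N m friction)
- door_hinge (a point): point on the door's upright hinge axis, 90 mm above the desk; it lies in the plane of the door's inner face, at x = -61, y = -102 mm of the locker. The point turns with the door: its x axis points from the door towards the inside of the locker, its y axis along the door to the free edge
- door_handle (a point): middle of the door's upright round steel pull bar, 10 mm thick, z = 60 to 116 mm, pinched from above; 165 mm from the hinge axis along the door and 43 mm out from the inner face (-43, 165 mm in the door's x, y), with 30 mm free between bar and door. Axes as door_hinge
- door_bin (a point): centre of the floor of the black square bin on the door's inner face, floor 45 mm above the desk, 65 x 65 mm inside, 3 mm walls, rim 25 mm above its floor; 90 mm along the door from the hinge axis and 35.5 mm in from the inner face. Axes as door_hinge
- roller (a joint): lift (m) of the sprung roller under the locker's roof, 0 when free. Closing, the door's tongue lifts it over an outer ridge (0.0035; 39 mm from home at the free edge), along a flat (0.002: half caught, as at the start) and over an inner ridge (4 mm from home); then it drops to 0 and the door meets the rubber buffer. Passing a ridge either way takes about 9 to 14 N at the handle
- jar: squat cylindrical jar with a ribbed screw lid, 55 mm across, 58 mm high, upright; origin at the centre of its underside, z up; 40 to 200 g
- dispenser: bystander: slim bottle with a knob on top, 46 mm across, 78 mm high; origin at the centre of its underside
- tub: bystander: flat tub, 45 mm across, 16 mm high; origin at the centre of its underside
- timer: bystander: small box timer, 42 x 62 x 17 mm; origin at the centre of its underside
- tin: bystander: flat round tin, 55 mm across, 22 mm high; origin at the centre of its underside
- flask: bystander: bottle with shoulders and a screw cap, 56 mm across, 108 mm high; origin at the centre of its underside
- buffer (a joint): how far the rubber buffer behind the door's free edge is pressed in, in m: 0 until the door is past the inner ridge and meets it, then about 12 N per mm of spring
There are look-alikes about, which are no part of the job. What is shaped like the jar but red is not meant.

How it is judged:
By the outcome, as a careful person would: the job done as asked, in the order asked, and still so for the second after the job is handed in, with the robot touching nothing.
It also fails if it takes over 72 s, if anything falls off the work surface, if the arm or the gripper's body presses on something with over 40 N, if the wrist force passes 120 N, or if a joint passes its speed limit or range.

## Working session

There is one attempt and no reset: what is moved stays moved. The work goes in short steps, Python scripts to look and compute and a shell command to move; the robot and the scene stay as the last step left them, time stands still between calls to the robot, and variables do not carry over. Pictures are saved under pics/ and viewed, at most 10 in all, crops included, and the job is handed in when it is done.

```bash
ls; mkdir -p pics
cat > h.py <<'E'
import numpy as np, cv2
from plant import env, viewer
from scipy.spatial.transform import Rotation as R
def snap(n):
    s=env.read_state(); d=viewer.snapshot(n)
    if 'T' not in d:
        T=np.eye(4); T[:3,:3]=R.from_rotvec(s['tcp_rot']).as_matrix(); T[:3,3]=s['ee_pos']
        d['T']=T@np.array(d['T_tool_cam'])
    d['T']=np.array(d['T']); return d
def save(d,name,crop=None,k=1):
    im=cv2.cvtColor(np.array(d['pixels']),cv2.COLOR_RGB2BGR)
    if crop: x0,y0,x1,y1=crop; im=im[y0:y1,x0:x1]
    if k!=1: im=cv2.resize(im,None,fx=k,fy=k,interpolation=cv2.INTER_CUBIC)
    cv2.imwrite('pics/'+name+'.png',im)
def ray(d,u,v):
    K=np.array([[d['fx'],0,d['cx']],[0,d['fy'],d['cy']],[0,0,1]],float)
    p=cv2.undistortPoints(np.array([[[u,v]]],float),K,np.array([d['k1'],0,0,0,0],float))[0,0]
    return d['T'][:3,3], d['T'][:3,:3]@np.array([p[0],p[1],1])
def onz(d,u,v,z):
    o,r=ray(d,u,v); return o+r*(z-o[2])/r[2]
def proj(d,P):
    c=np.linalg.inv(d['T'])@np.append(P,1); x,y=c[0]/c[2],c[1]/c[2]; f=1+d['k1']*(x*x+y*y)
    return np.array([d['fx']*x*f+d['cx'],d['fy']*y*f+d['cy']])
E
python3 - <<'E'
from h import *
print(env.read_state(),env.tcp_to_grasp)
a,b=snap('scene'),snap('top')
np.save('pics/scene.npy',a,allow_pickle=True);np.save('pics/top.npy',b,allow_pickle=True)
save(a,'scene');save(b,'top')
for d in(a,b):print(d['T'].round(3).tolist(),d['fx'],d['k1'])
E
```

```text
pics
{'t': 0.0, 'q': array([ 1.25910375,  0.38424951,  0.01638891,  1.37115344, -0.00629532,
        1.38815999, -0.04650422]), 'joint_velocities': array([-1.02989584e-04,  6.84774223e-04,  5.57790815e-05,  7.89000978e-04,
        1.99918802e-04, -1.60458098e-04,  8.67524904e-04]), 'effort': array([-1.08871242e-03, -6.27611017e+01,  8.43939800e-01, -3.71818542e+01,
        1.66132342e-02,  1.41186759e-02,  6.19376252e-06]), 'ee_pos': array([ 153.78938423, -605.23455854,  207.17224944]), 'tcp_rot': array([-3.11542261e+00, -3.89632093e-01,  4.43018126e-04]), 'contact_force': array([-0.25147438, -0.63663905, -0.34349275]), 'moment': array([-0.00686931,  0.02765794,  0.03018045]), 'finger_force': 0.0, 'width': 85.49723471603053} 18.700000000000003
[[0.883, -0.413, 0.221, 287.392], [-0.468, -0.789, 0.399, -548.054], [0.01, -0.456, -0.89, 1179.228], [0.0, 0.0, 0.0, 1.0]] 409.78294757388113 -0.08182972032061105
[[0.025, -0.995, 0.101, 463.222], [-0.999, -0.022, 0.034, -59.236], [-0.032, -0.102, -0.994, 1043.215], [0.0, 0.0, 0.0, 1.0]] 394.6958382117099 -0.10791794132981265
```

View pics/scene.png

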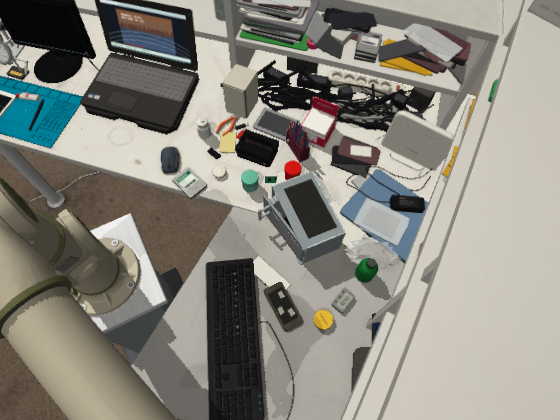

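View pics/top.png

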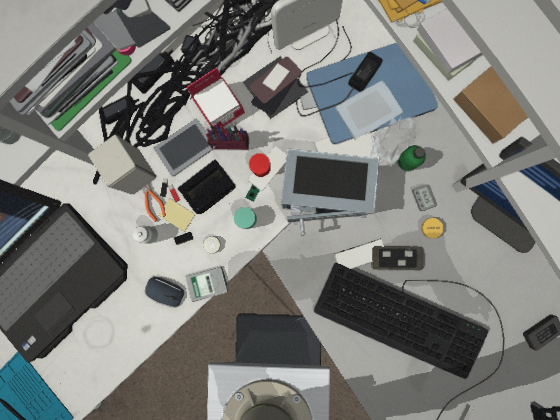

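The locker sits at about top (330,185), with its door on the lower side at y≈212 and a handle at about (303,228). Jar-like things in the top view are the teal cylinder (244,217), the red one (260,165, the decoy) and the small white one (211,244, probably the tub). Here is a close crop to check.

Run:
```python
from h import *
a=np.load('pics/scene.npy',allow_pickle=True).item();b=np.load('pics/top.npy',allow_pickle=True).item()
ia=cv2.resize(a['pixels'][150:270,190:350],(800,600),interpolation=cv2.INTER_CUBIC)[:,:]
ib=cv2.resize(b['pixels'][135:255,190:390],(1000,600),interpolation=cv2.INTER_CUBIC)
ia=cv2.resize(ia,(400,300));ib=cv2.resize(b['pixels'][140:250,200:400],(800,440),interpolation=cv2.INTER_CUBIC)
cv2.imwrite('pics/c1.png',ib[:,:,::-1]);
cv2.imwrite('pics/c2.png',cv2.resize(a['pixels'][150:270,190:350],(800,600),interpolation=cv2.INTER_CUBIC)[:,:,::-1])
for d,n in((a,'scene'),(b,'top')):
    h=cv2.cvtColor(d['pixels'],cv2.COLOR_RGB2HSV)
    for c,lo,hi in(('teal',(75,60,60),(95,255,255)),('green',(55,100,30),(75,255,255)),('yel',(18,130,120),(30,255,255))):
        m=cv2.inRange(h,lo,hi);N,l,s,ce=cv2.connectedComponentsWithStats(m)
        for i in range(1,N):
            if s[i,4]>120: print(n,c,s[i],ce[i].round(1),onz(d,*ce[i],58).round(1))
```

```text
scene teal [   0   76   83   72 3454] [ 36.6 112.3] [-19.6 659.9  58. ]
scene teal [241 170  17  22 311] [249.4 180.3] [529.9  54.6  58. ]
scene green [240  30  68  21 385] [275.8  40.6] [899.5 572.2  58. ]
scene green [356 258  22  24 334] [365.4 271. ] [ 690.1 -365.    58. ]
scene yel [381  57  52  18 417] [405.1  65.5] [1275.5  233.1   58. ]
scene yel [314 310  19  20 302] [323.  319.2] [ 513.8 -424.5   58. ]
top teal [234 207  22  22 371] [244.7 217.5] [531.8  68.1  58. ]
top green [ 51  51  79  79 810] [91.4 92.3] [863.7 504.1  58. ]
top green [398 146  27  25 388] [409.7 158.9] [ 690.6 -347.6   58. ]
top yel [378   0  63  22 667] [403.2   7.3] [1116.5 -343.    58. ]
top yel [422 218  21  20 334] [432.  227.7] [ 516.6 -402.7   58. ]
```

View pics/c1.png

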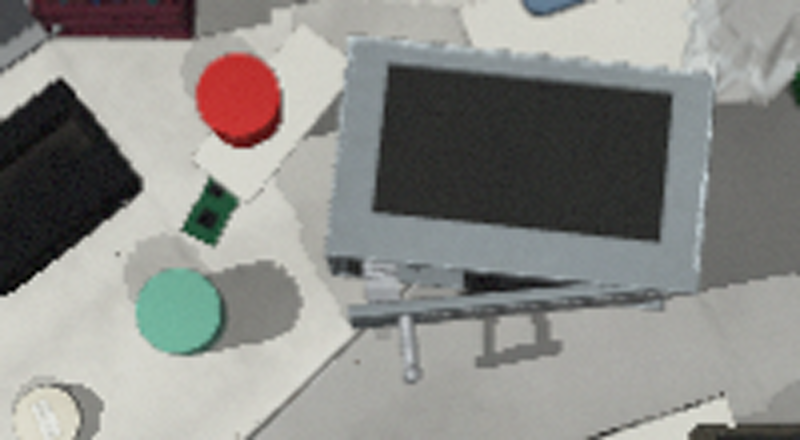

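View pics/c2.png

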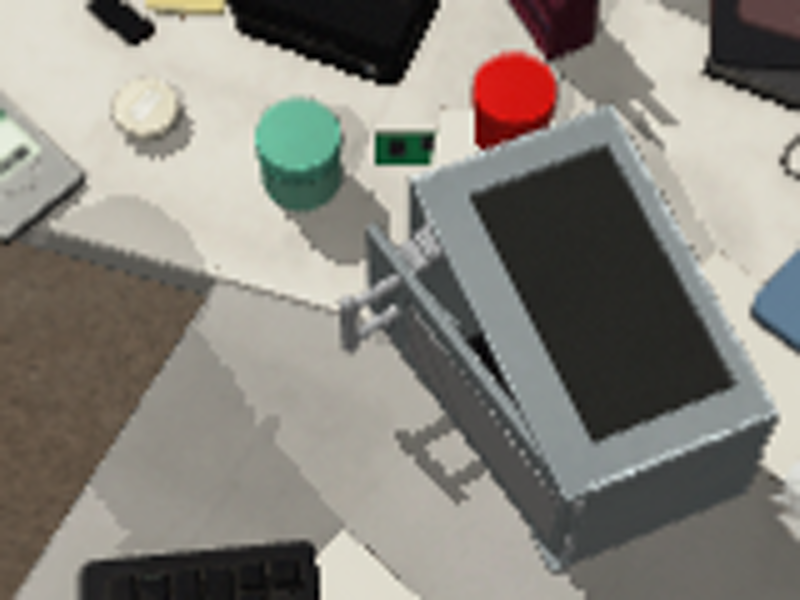

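The crops show the teal jar, round and upright, at top (244.7,217.5). The red look-alike is at (260,164). In the top crop (4x zoom) the locker roof corners are (348,38), (713,73), (695,290) and (328,258), and the top of the pull bar is at about (410,376). Next I compute the locker pose.

Run:
```python
from h import *
a=np.load('pics/scene.npy',allow_pickle=True).item();b=np.load('pics/top.npy',allow_pickle=True).item()
tp=[(348,38),(713,73),(695,290),(328,258)]; sc=[(610,110),(775,415),(572,497),(412,183)]
W=np.array([[73,110],[73,-110],[-60,-110],[-60,110]],float) # placeholder
W=np.array([[60,110],[60,-110],[-73,-110],[-73,110]],float)
for d,pts,f in((b,tp,lambda p:(200+p[0]/4-.4,140+p[1]/4-.4)),(a,sc,lambda p:(190+p[0]/5-.4,150+p[1]/5-.4))):
    P=np.array([onz(d,*f(p),125)[:2] for p in pts])
    A,B=W-W.mean(0),P-P.mean(0)
    U,S,V=np.linalg.svd(A.T@B);Rm=(U@V).T
    t=P.mean(0)-Rm@W.mean(0); r=(Rm@W.T).T+t-P
    print(P.round(1).tolist(),'origin',t.round(1),'yaw deg',np.degrees(np.arctan2(Rm[1,0],Rm[0,0])).round(2),'res',r.round(1).tolist())
f=lambda p:(200+p[0]/4-.4,140+p[1]/4-.4)
print('bar top',onz(b,*f((410,376)),116),'door free top outer',onz(b,*f((352,325)),118),'inner',onz(b,*f((352,308)),118))
g=lambda p:(190+p[0]/5-.4,150+p[1]/5-.4)
print('scene bar',onz(a,*g((347,302)),116))
print('jar scene top',onz(a,*g((299,133)),58),'tub', onz(b,*f((48,414)),16))
```

```text
[[692.4, -34.9], [675.7, -251.7], [546.5, -240.9], [560.5, -26.3]] origin [ 625.3 -138.9] yaw deg -4.12 res [[0.6, 1.4], [1.5, -1.2], [-1.9, -2.5], [-0.2, 2.4]]
[[694.2, -41.0], [676.0, -255.3], [551.4, -244.5], [565.4, -30.3]] origin [ 628.2 -143.3] yaw deg -4.45 res [[2.3, 2.7], [3.5, -2.3], [-4.5, -2.8], [-1.4, 2.4]]
bar top [493.01884103 -75.84242881 116.        ] door free top outer [522.04162584 -41.18194186 118.        ] inner [532.04280411 -40.94298774 118.        ]
scene bar [497.99037847 -77.94416054 116.        ]
jar scene top [536.4303781   67.92734829  58.        ] tub [465.4241086  158.32881554  16.        ]
```

The two views agree. The locker origin is about (627,-141) at yaw -4.3°, the hinge is at (558.5,-238) and the bar is at (495,-78). The jar is at about (533,68). Next I go above the bar.

```bash
python3 -m inch '[[[0.0243,0.0376,0,-0.5,0.6],[0.0243,0.0376,0,-0.5,0.6],[0.0243,0.0376,0,-0.5,0.6],[0.0243,0.0376,0,-0.5,0.6],[0.0243,0.0376,0,-0.5,0.6],[0.0243,0.0376,0,-0.5,0.6],[0.0243,0.0376,0,-0.5,0.6],[0.0243,0.0376,0,-0.5,0.6],[0.0243,0.0376,0,-0.5,0.6],[0.0243,0.0376,0,-0.5,0.6],[0.0243,0.0376,0,-0.5,0.6],[0.0243,0.0376,0,-0.5,0.6],[0.0243,0.0376,0,-0.5,0.6],[0.0243,0.0376,0,-0.5,0.6],[0,0,0,0,0.6]]]' 40
python3 - <<'E'
from h import *
d=snap('wrist');save(d,'w1');print(d['T'].round(3).tolist(), [proj(d,p).round() for p in ((495,-78,116),(558.5,-238.1,118),(533,68,58))])
np.save('pics/w1.npy',d,allow_pickle=True)
E
```

```text
t: 1.98
ee_pos: [495.1, -75.2, 207.8]
tcp_rot: [-3.133, -0.209, 0.0]
contact_force: [-1.3, 0.1, -0.8]
width: 51.2
finger_force: 0.0
[[0.132, -0.95, -0.282, 566.642], [-0.991, -0.127, -0.035, -66.293], [-0.003, 0.284, -0.959, 373.171], [0.0, 0.0, 0.0, 1.0]] [array([284., 202.]), array([504., 150.]), array([133., 126.])]
```

View pics/w1.png

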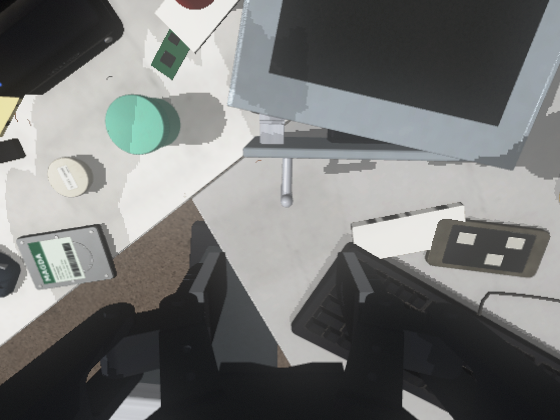

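The wrist view shows the bar top at (287,201), 3 px from the prediction. The jar top is at (135,124).

Run:
```python
from h import *
d=np.load('pics/w1.npy',allow_pickle=True).item()
print('bar',onz(d,287,201,116),'jar',onz(d,135,124,58),'FL',onz(d,230,105,125),'door free outer/inner',onz(d,245,156,118),onz(d,245,149,118))
```

```text
bar [496.10678447 -79.92785584 116.        ] jar [534.72195532  66.49227403  58.        ] FL [563.97136058 -29.08324836 125.        ] door free outer/inner [528.0224353  -42.78323793 118.        ] [533.34693248 -42.24317344 118.        ]
```

```bash
python3 -m inch '[[[0.001,-0.004,-0.03,0,0.6],[0,0,-0.03,0,0.6],[0,0,-0.03,0,0.6],[0,0,-0.02,0,0.6],[0,0,-0.02,0,0.6],[0,0,0,0,0.6],[0,0,0,0,0],[0,0,0,0,0],[0,0,0,0,0],[0,0,0,0,0],[0,0,0,0,0]]]' 50
```

```text
t: 3.4
ee_pos: [495.4, -79.3, 79.3]
tcp_rot: [-3.131, -0.204, -0.001]
contact_force: [-4.1, 11.0, 7.3]
width: 7.3
finger_force: 48.9
```

```bash
cat > arc.py <<'E'
import numpy as np,sys
# arc rows: phi0 (deg), increments
H=np.array([558.5,-238.1]);r=170.8
def rows(phi,incs):
    for i in incs:
        a,b=np.radians(phi),np.radians(phi+i)
        d=r*np.array([np.cos(b)-np.cos(a),np.sin(b)-np.sin(a)])/1000
        phi+=i;print(f'[{d[0]:.4f},{d[1]:.4f},0,{i},0],',end='')
    print(phi)
if __name__=='__main__': rows(float(sys.argv[1]),eval(sys.argv[2]))
E
python3 arc.py 111.7 '[1.5]*10+[3]*5+[5]*8'
```

```text
[-0.0041,-0.0017,0,1.5,0],[-0.0041,-0.0018,0,1.5,0],[-0.0040,-0.0019,0,1.5,0],[-0.0040,-0.0020,0,1.5,0],[-0.0039,-0.0021,0,1.5,0],[-0.0039,-0.0022,0,1.5,0],[-0.0038,-0.0023,0,1.5,0],[-0.0038,-0.0024,0,1.5,0],[-0.0037,-0.0025,0,1.5,0],[-0.0036,-0.0026,0,1.5,0],[-0.0070,-0.0055,0,3,0],[-0.0067,-0.0059,0,3,0],[-0.0064,-0.0062,0,3,0],[-0.0061,-0.0066,0,3,0],[-0.0057,-0.0069,0,3,0],[-0.0087,-0.0121,0,5,0],[-0.0076,-0.0128,0,5,0],[-0.0065,-0.0134,0,5,0],[-0.0053,-0.0139,0,5,0],[-0.0041,-0.0143,0,5,0],[-0.0028,-0.0146,0,5,0],[-0.0015,-0.0148,0,5,0],[-0.0002,-0.0149,0,5,0],181.7
```

```bash
python3 -m inch '[[[-0.0041,-0.0017,0,1.5,0],[-0.0041,-0.0018,0,1.5,0]]]' 60
python3 -m inch '[[[-0.0040,-0.0019,0,1.5,0],[-0.0040,-0.0020,0,1.5,0]]]'
python3 -m inch '[[[-0.0039,-0.0021,0,1.5,0],[-0.0039,-0.0022,0,1.5,0]]]'
python3 -m inch '[[[-0.0038,-0.0023,0,1.5,0],[-0.0038,-0.0024,0,1.5,0]]]'
python3 -m inch '[[[-0.0037,-0.0025,0,1.5,0],[-0.0036,-0.0026,0,1.5,0],[0,0,0,0,0]]]'
```

```text
t: 3.65
ee_pos: [488.3, -82.3, 79.4]
tcp_rot: [-3.124, -0.289, -0.005]
contact_force: [0.2, 12.6, 3.6]
width: 6.9
finger_force: 58.7
t: 3.9
ee_pos: [480.3, -86.2, 79.5]
tcp_rot: [-3.116, -0.37, -0.005]
contact_force: [7.0, 15.2, -0.1]
width: 7.0
finger_force: 58.6
t: 4.15
ee_pos: [471.3, -91.0, 79.4]
tcp_rot: [-3.106, -0.451, -0.001]
contact_force: [-6.1, 11.7, 11.0]
width: 6.7
finger_force: 60.2
t: 4.4
ee_pos: [463.3, -96.1, 79.3]
tcp_rot: [-3.093, -0.532, 0.0]
contact_force: [-7.5, 12.2, 11.5]
width: 7.3
finger_force: 60.2
t: 4.78
ee_pos: [455.5, -101.5, 79.3]
tcp_rot: [-3.079, -0.611, 0.001]
contact_force: [-8.8, 11.6, 12.2]
width: 7.0
finger_force: 60.5
```

```bash
python3 -m inch '[[[-0.0070,-0.0055,0,3,0],[-0.0067,-0.0059,0,3,0],[-0.0064,-0.0062,0,3,0],[-0.0061,-0.0066,0,3,0],[-0.0057,-0.0069,0,3,0],[-0.0087,-0.0121,0,5,0],[-0.0076,-0.0128,0,5,0],[0,0,0,0,0]]]'
python3 -m inch '[[[-0.0065,-0.0134,0,5,0],[-0.0053,-0.0139,0,5,0],[-0.0041,-0.0143,0,5,0],[-0.0028,-0.0146,0,5,0],[-0.0015,-0.0148,0,5,0],[-0.0002,-0.0149,0,5,0],[0,0,0,0,0],[0,0,0,0,0]]]'
```

```text
t: 5.78
ee_pos: [405.6, -160.6, 79.2]
tcp_rot: [-2.876, -1.259, 0.006]
contact_force: [-13.9, 7.0, 18.3]
width: 7.1
finger_force: 61.1
t: 6.78
ee_pos: [387.2, -247.5, 79.3]
tcp_rot: [2.456, 1.958, -0.002]
contact_force: [-5.9, 0.4, 9.3]
width: 7.1
finger_force: 60.2
```

```bash
python3 -m inch '[[[0,0,0,0,0.6],[0,0,0,0,0.6],[0,0,0,0,0.6],[0,0,0.03,0,0.6],[0,0,0.04,0,0.8],[0,0,0.04,0,1],[0,0,0.04,0,1],[0.025,0.011,0.01,0,1],[0.025,0.011,0,0,1],[0.023,0.01,0,0,1],[0,0,0,0,1],[0,0,0,0,1]]]'
python3 - <<'E'
from h import *
d=snap('wrist');save(d,'w2');np.save('pics/w2.npy',d,allow_pickle=True)
psi=np.radians(78.5);c,s=np.cos(psi),np.sin(psi);M=np.array([[c,-s],[s,c]]);H=np.array([558.5,-238.1])
for z,pts in((70,[(3,57.5),(3,122.5),(68,122.5),(68,57.5)]),(116,[(-43,165)]),(118,[(0,200),(-8,200),(0,0)])):
    for p in pts: print(z,p,(H+M@p).round(1),proj(d,[*(H+M@p),z]).round(1))
E
```

```text
t: 8.28
ee_pos: [460.1, -215.0, 238.0]
tcp_rot: [-2.454, -1.96, 0.001]
contact_force: [-0.3, 0.2, 0.5]
width: 85.7
finger_force: 0.0
70 (3, 57.5) [ 502.8 -223.7] [323.7 180.6]
70 (3, 122.5) [ 439.1 -210.7] [260.5 182. ]
70 (68, 122.5) [ 452. -147.] [257.8 116.5]
70 (68, 57.5) [ 515.7 -160. ] [324.7 114.9]
116 (-43, 165) [ 388.2 -247.3] [214.1 241.5]
118 (0, 200) [ 362.5 -198.2] [170.7 198.5]
118 (-8, 200) [ 360.9 -206.1] [171.8 207.1]
118 (0, 0) [ 558.5 -238.1] [395.1 193.7]
```

View pics/w2.png

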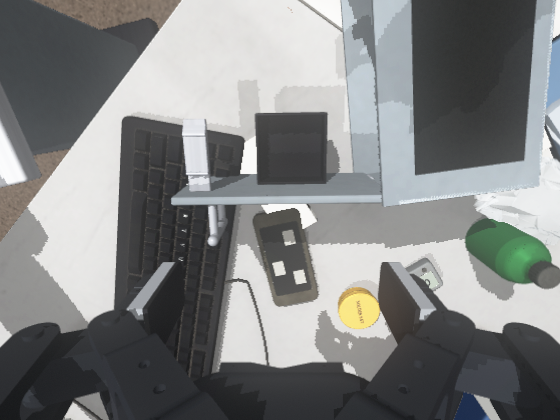

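The bin's outline runs (256,114)–(327,184). Its centre, (291.5,148.5), matches the prediction, so the bin is at (477.4,-185.4) with the door at ψ=78.5°. I now go to the jar, with the grip axis turned to 110° to stay clear of the red look-alike.

```bash
python3 -m inch '[[[0.0074,0.0282,0,-5.7,0.88],[0.0074,0.0282,0,-5.7,0.88],[0.0074,0.0282,0,-5.7,0.88],[0.0074,0.0282,0,-5.7,0.88],[0.0074,0.0282,0,-5.7,0.88],[0.0074,0.0282,0,-5.7,0.88],[0.0074,0.0282,0,-5.7,0.88],[0.0074,0.0282,0,-5.7,0.88],[0.0074,0.0282,0,-5.7,0.88],[0.0074,0.0282,0,-5.7,0.88],[0,0,-0.04,0,0.88],[0,0,-0.04,0,0.88],[0,0,-0.02,0,0.88],[0,0,0,0,0.88],[0,0,0,0,0.88]]]'
python3 - <<'E'
from h import *
d=snap('wrist');save(d,'w3');np.save('pics/w3.npy',d,allow_pickle=True)
m=cv2.inRange(cv2.cvtColor(d['pixels'],cv2.COLOR_RGB2HSV),(75,60,60),(95,255,255))
N,l,s,ce=cv2.connectedComponentsWithStats(m)
for i in range(1,N):
    if s[i,4]>200: print(s[i],ce[i])
print(proj(d,(534,67,58)),proj(d,(534,67,0)))
E
```

```text
t: 10.2
ee_pos: [535.2, 66.9, 139.4]
tcp_rot: [3.093, 0.551, 0.002]
contact_force: [-0.1, -0.1, 0.5]
width: 74.9
finger_force: 0.0
[ 246  169   68   70 3694] [279.24038982 203.79344884]
[280.11684942 206.50152939] [280.29139576 189.17240149]
```

View pics/w3.png

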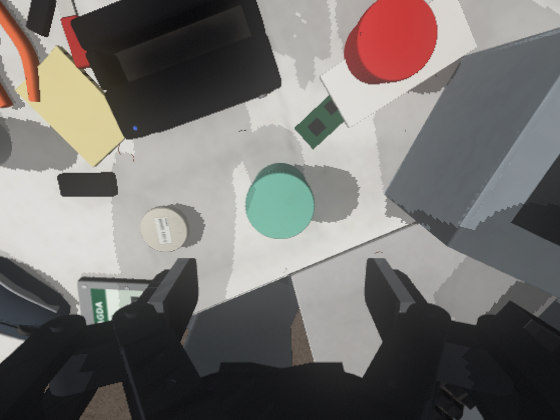

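The jar's lid is centred at (280,205), as predicted, and the fingers straddle it clear of the red look-alike. Descend and grip.

```bash
python3 -m inch '[[[0,0,-0.03,0,0.88],[0,0,-0.03,0,0.88],[0,0,-0.03,0,0.88],[0,0,-0.014,0,0.88],[0,0,-0.01,0,0.88],[0,0,0,0,0.88],[0,0,0,0,0.3],[0,0,0,0,0.3],[0,0,0,0,0.3],[0,0,0,0,0.3],[0,0,0,0,0.3],[0,0,0,0,0.3]]]' 35
python3 -m inch '[[[0,0,0.02,0,0.3],[0,0,0.03,0,0.3],[0,0,0,0,0.3]]]'
```

```text
t: 11.75
ee_pos: [535.6, 67.5, 25.5]
tcp_rot: [3.092, 0.552, 0.004]
contact_force: [-1.7, -0.1, 5.9]
width: 53.1
finger_force: 36.1
t: 12.12
ee_pos: [536.4, 67.7, 76.7]
tcp_rot: [3.092, 0.552, 0.007]
contact_force: [-1.0, 0.1, -1.1]
width: 53.0
finger_force: 37.2
```

```bash
python3 -m inch '[[[0,0,0.05,0,0.3],[0,0,0.05,0,0.3],[-0.0059,-0.0253,0,5.7,0.3],[-0.0059,-0.0253,0,5.7,0.3],[-0.0059,-0.0253,0,5.7,0.3],[-0.0059,-0.0253,0,5.7,0.3],[-0.0059,-0.0253,0,5.7,0.3],[-0.0059,-0.0253,0,5.7,0.3],[-0.0059,-0.0253,0,5.7,0.3],[-0.0059,-0.0253,0,5.7,0.3],[-0.0059,-0.0253,0,5.7,0.3],[-0.0059,-0.0253,0,5.7,0.3],[0,0,0,0,0.3],[0,0,0,0,0.3]]]'
python3 - <<'E'
from h import *
d=snap('wrist');save(d,'w4');np.save('pics/w4.npy',d,allow_pickle=True)
print(env.read_state()['ee_pos'])
psi=np.radians(78.5);c,s=np.cos(psi),np.sin(psi);M=np.array([[c,-s],[s,c]]);H=np.array([558.5,-238.1])
for p in [(-0.,54.5),(0,125.5),(71,125.5),(71,54.5)]: print((H+M@p).round(1),proj(d,[*(H+M@p),70]).round(1))
E
```

```text
t: 13.88
ee_pos: [475.5, -185.0, 173.6]
tcp_rot: [-2.454, -1.96, -0.0]
contact_force: [0.4, 1.0, -0.4]
width: 52.9
finger_force: 37.7
[ 475.731918   -184.59428398  173.80926441]
[ 505.1 -227.2] [325.2 236.2]
[ 435.5 -213.1] [243.9 237.9]
[ 449.7 -143.5] [239.1 156.4]
[ 519.2 -157.7] [326.5 154.4]
```

View pics/w4.png

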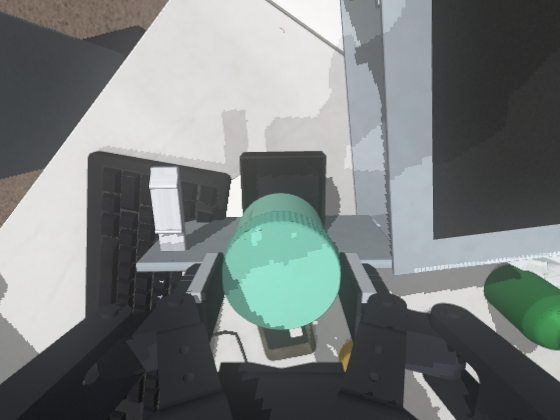

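The bin rim lines up with the prediction, with columns 241–326 centred under the jar. Lower it into the bin.

```bash
python3 -m inch '[[[0.0015,-0.0005,-0.03,0,0.3],[0,0,-0.03,0,0.3],[0,0,-0.015,0,0.3],[0,0,-0.01,0,0.3],[0,0,-0.01,0,0.3],[0,0,0,0,0.3]]]'
python3 -m inch '[[[0,0,-0.004,0,0.3],[0,0,-0.002,0,0.3],[0,0,0,0,0.3],[0,0,0,0,0.3]]]'
```

```text
t: 14.68
ee_pos: [477.0, -186.1, 78.9]
tcp_rot: [-2.454, -1.961, 0.0]
contact_force: [-0.1, -0.9, -1.2]
width: 53.0
finger_force: 37.7
t: 15.18
ee_pos: [477.2, -186.3, 73.3]
tcp_rot: [2.454, 1.961, 0.0]
contact_force: [0.9, 0.5, -1.9]
width: 52.9
finger_force: 37.7
```

```bash
python3 -m inch '[[[0,0,-0.002,0,0.3],[0,0,0,0,0.3],[0,0,0,0,0.3]]]'
```

```text
t: 15.55
ee_pos: [477.1, -186.2, 71.1]
tcp_rot: [-2.454, -1.961, 0.0]
contact_force: [-1.1, -0.7, -0.7]
width: 52.7
finger_force: 37.7
```

Open gently and rise, then look.

```bash
python3 -m inch '[[[0,0,0,0,0.7],[0,0,0,0,0.76],[0,0,0,0,0.8],[0,0,0,0,0.8],[0,0,0,0,0.8],[0,0,0.02,0,0.8],[0,0,0.04,0,0.8],[0,0,0.04,0,0.8],[0,0,0.04,0,0.8],[-0.02,-0.02,0.03,0,0.8],[0,0,0,0,0.8],[0,0,0,0,0.8]]]'
python3 - <<'E'
from h import *
d=snap('wrist');np.save('pics/w5.npy',d,allow_pickle=True);save(d,'w5')
m=cv2.inRange(cv2.cvtColor(d['pixels'],cv2.COLOR_RGB2HSV),(75,60,60),(95,255,255))
N,l,s,ce=cv2.connectedComponentsWithStats(m)
for i in range(1,N):
    if s[i,4]>200: print(s[i],ce[i])
psi=np.radians(78.5);c,s=np.cos(psi),np.sin(psi);M=np.array([[c,-s],[s,c]]);H=np.array([558.5,-238.1])
b=H+M@(35.5,90);print(proj(d,[*b,103]),proj(d,[*b,45]),'bar',proj(d,[*(H+M@(-43,165)),116]))
E
```

```text
t: 17.05
ee_pos: [457.0, -205.9, 240.6]
tcp_rot: [-2.454, -1.961, 0.0]
contact_force: [-0.5, -0.3, -0.7]
width: 68.5
finger_force: 0.0
[ 267  133   60   61 2809] [296.59309363 163.17301531]
[298.04742646 162.45755202] [295.51441102 154.17646293] bar [220.46555011 248.56329007]
```

View pics/w5.png

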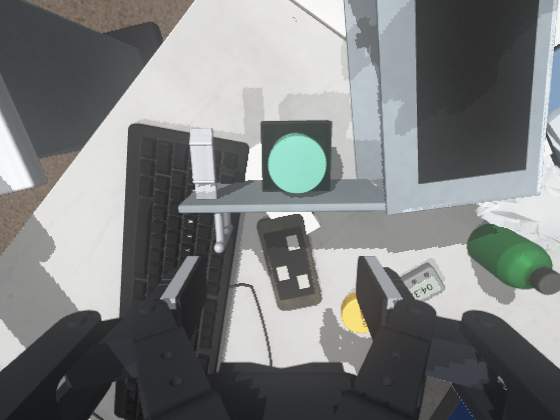

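The jar stands in the bin with its lid centred at (297,163). The bar top is at (219,248), within 2 px of the prediction. Regrasp the bar.

```bash
python3 -m inch '[[[-0.023,-0.0138,0,0,0.6],[-0.023,-0.0138,0,0,0.6],[-0.023,-0.0138,0,0,0.6],[0,0,-0.04,0,0.6],[0,0,-0.04,0,0.6],[0,0,-0.04,0,0.6],[0,0,-0.025,0,0.6],[0,0,-0.014,0,0.6],[0,0,0,0,0.6],[0,0,0,0,0],[0,0,0,0,0],[0,0,0,0,0],[0,0,0,0,0],[0,0,0,0,0],[0,0,0,0,0]]]' 40
python3 arc.py 183 '[-2]+[-4]*12+[-3]*2'; python3 arc.py 127 '[-1]*20'
```

```text
t: 18.98
ee_pos: [387.2, -248.4, 83.1]
tcp_rot: [2.455, 1.96, -0.003]
contact_force: [-5.5, 0.0, 7.6]
width: 7.7
finger_force: 39.1
[-0.0002,0.0060,0,-2,0],[0.0002,0.0119,0,-4,0],[0.0010,0.0119,0,-4,0],[0.0019,0.0118,0,-4,0],[0.0027,0.0116,0,-4,0],[0.0035,0.0114,0,-4,0],[0.0043,0.0111,0,-4,0],[0.0050,0.0108,0,-4,0],[0.0058,0.0104,0,-4,0],[0.0065,0.0100,0,-4,0],[0.0072,0.0095,0,-4,0],[0.0078,0.0090,0,-4,0],[0.0084,0.0084,0,-4,0],[0.0067,0.0059,0,-3,0],[0.0070,0.0056,0,-3,0],127.0
[0.0024,0.0018,0,-1,0],[0.0024,0.0017,0,-1,0],[0.0025,0.0017,0,-1,0],[0.0025,0.0016,0,-1,0],[0.0025,0.0016,0,-1,0],[0.0025,0.0016,0,-1,0],[0.0026,0.0015,0,-1,0],[0.0026,0.0015,0,-1,0],[0.0026,0.0014,0,-1,0],[0.0026,0.0014,0,-1,0],[0.0027,0.0013,0,-1,0],[0.0027,0.0013,0,-1,0],[0.0027,0.0012,0,-1,0],[0.0027,0.0012,0,-1,0],[0.0028,0.0011,0,-1,0],[0.0028,0.0011,0,-1,0],[0.0028,0.0010,0,-1,0],[0.0028,0.0010,0,-1,0],[0.0028,0.0009,0,-1,0],[0.0028,0.0009,0,-1,0],107.0
```

```bash
python3 -m inch '[[[-0.0002,0.0060,0,-2,0],[0.0002,0.0119,0,-4,0],[0.0010,0.0119,0,-4,0],[0.0019,0.0118,0,-4,0],[0.0027,0.0116,0,-4,0],[0.0035,0.0114,0,-4,0],[0.0043,0.0111,0,-4,0],[0.0050,0.0108,0,-4,0],[0.0058,0.0104,0,-4,0],[0.0065,0.0100,0,-4,0],[0.0072,0.0095,0,-4,0],[0.0078,0.0090,0,-4,0],[0.0084,0.0084,0,-4,0],[0.0067,0.0059,0,-3,0],[0.0070,0.0056,0,-3,0],[0,0,0,0,0]]]' 60
python3 -m inch '[[[0.0024,0.0018,0,-1,0],[0.0024,0.0017,0,-1,0],[0.0025,0.0017,0,-1,0]]]'
```

```text
t: 20.98
ee_pos: [456.7, -100.5, 83.1]
tcp_rot: [-3.086, -0.581, -0.002]
contact_force: [-3.4, 5.3, 6.6]
width: 6.4
finger_force: 59.4
t: 21.35
ee_pos: [463.5, -95.7, 83.2]
tcp_rot: [-3.101, -0.499, -0.001]
contact_force: [-4.0, 4.6, 7.0]
width: 6.4
finger_force: 59.3
```

```bash
f(){ grep -E 'ee_pos|contact' | tr '\n' ' '; echo; }
python3 -m inch '[[[0.0025,0.0016,0,-1,0]]]'|f
python3 -m inch '[[[0.0025,0.0016,0,-1,0]]]'|f
python3 -m inch '[[[0.0025,0.0016,0,-1,0]]]'|f
python3 -m inch '[[[0.0026,0.0015,0,-1,0]]]'|f
python3 -m inch '[[[0.0026,0.0015,0,-1,0]]]'|f
python3 -m inch '[[[0.0026,0.0014,0,-1,0]]]'|f
python3 -m inch '[[[0.0026,0.0014,0,-1,0]]]'|f
python3 -m inch '[[[0.0027,0.0013,0,-1,0]]]'|f
python3 -m inch '[[[0.0027,0.0013,0,-1,0]]]'|f
```

```text
ee_pos: [466.1, -94.1, 83.2] contact_force: [-3.6, 4.5, 6.3] 
ee_pos: [468.6, -92.5, 83.2] contact_force: [-2.8, 3.9, 5.9] 
ee_pos: [471.1, -90.9, 83.2] contact_force: [-3.0, 4.7, 6.2] 
ee_pos: [473.4, -89.6, 83.1] contact_force: [-5.6, 3.7, 9.6] 
ee_pos: [474.7, -88.8, 83.0] contact_force: [-13.8, 0.5, 14.1] 
ee_pos: [476.2, -87.9, 82.9] contact_force: [-18.7, 0.0, 18.1] 
ee_pos: [480.2, -85.9, 83.1] contact_force: [-6.8, 2.5, 8.1] 
ee_pos: [483.2, -84.4, 83.1] contact_force: [-6.3, 3.0, 9.6] 
ee_pos: [486.0, -83.1, 83.1] contact_force: [-6.5, 3.0, 9.5]
```

```bash
f(){ grep -E 'ee_pos|contact' | tr '\n' ' '; echo; }
python3 -m inch '[[[0.0027,0.0012,0,-1,0],[0.0027,0.0012,0,-1,0]]]'|f
python3 -m inch '[[[0.0028,0.0011,0,-1,0],[0.0028,0.0011,0,-1,0]]]'|f
python3 -m inch '[[[0.0014,0.0005,0,-0.5,0]]]'|f
python3 -m inch '[[[0.0014,0.0005,0,-0.5,0]]]'|f
```

```text
ee_pos: [491.4, -80.7, 83.1] contact_force: [-6.5, 4.1, 8.6] 
ee_pos: [497.1, -78.4, 83.1] contact_force: [-6.5, 3.1, 8.3] 
ee_pos: [498.7, -77.8, 83.1] contact_force: [-6.0, 3.6, 7.8] 
ee_pos: [500.1, -77.3, 83.1] contact_force: [-4.9, 4.4, 6.9]
```

```bash
f(){ grep -E 'ee_pos|contact' | tr '\n' ' '; echo; }
python3 -m inch '[[[0.0010,0.0003,0,-0.3,0]]]'|f
python3 -m inch '[[[0.0010,0.0003,0,-0.3,0]]]'|f
python3 -m inch '[[[0.0010,0.0003,0,-0.3,0]]]'|f
python3 -m inch '[[[0.0010,0.0003,0,-0.3,0]]]'|f
```

```text
ee_pos: [501.1, -77.0, 83.1] contact_force: [-6.3, 4.4, 6.9] 
ee_pos: [502.0, -76.6, 83.1] contact_force: [-5.1, 3.9, 7.6] 
ee_pos: [503.1, -76.3, 83.1] contact_force: [-6.4, 3.3, 6.9] 
ee_pos: [504.0, -76.0, 83.1] contact_force: [-5.5, 4.1, 7.8]
```

```bash
f(){ grep -E 'ee_pos|contact' | tr '\n' ' '; echo; }
python3 -m inch '[[[0.0010,0.0003,0,-0.3,0]]]'|f
python3 -m inch '[[[0.0010,0.0003,0,-0.3,0]]]'|f
python3 -m inch '[[[0.0010,0.0003,0,-0.3,0]]]'|f
```

```text
ee_pos: [505.0, -75.6, 83.1] contact_force: [-6.0, 2.7, 8.1] 
ee_pos: [506.0, -75.3, 83.1] contact_force: [-5.5, 4.2, 6.9] 
ee_pos: [506.9, -75.1, 83.1] contact_force: [-7.6, 2.6, 9.1]
```

```bash
f(){ grep -E 'ee_pos|contact' | tr '\n' ' '; echo; }
python3 -m inch '[[[0.0010,0.0003,0,-0.3,0]]]'|f
python3 -m inch '[[[0.0010,0.0003,0,-0.3,0]]]'|f
```

```text
ee_pos: [507.3, -74.9, 83.1] contact_force: [-10.6, 3.6, 11.9] 
ee_pos: [507.8, -74.7, 83.0] contact_force: [-12.6, 3.4, 13.5]
```

```bash
f(){ grep -E 'ee_pos|contact' | tr '\n' ' '; echo; }
python3 -m inch '[[[0.0010,0.0003,0,-0.3,0]]]'|f
```

```text
ee_pos: [508.1, -74.6, 83.0] contact_force: [-16.3, 2.5, 16.6]
```

```bash
f(){ grep -E 'ee_pos|contact' | tr '\n' ' '; echo; }
python3 -m inch '[[[0.0010,0.0003,0,-0.3,0]]]'|f
```

```text
ee_pos: [509.3, -74.3, 83.1] contact_force: [-9.0, 3.5, 10.5]
```

```bash
f(){ grep -E 'ee_pos|contact' | tr '\n' ' '; echo; }
python3 -m inch '[[[0,0,0,0,0]]]'|f
```

```text
ee_pos: [511.5, -73.7, 83.2] contact_force: [0.7, 3.9, 2.4]
```

```bash
f(){ grep -E 'ee_pos|contact' | tr '\n' ' '; echo; }
python3 -m inch '[[[0.0006,0.0002,0,-0.2,0],[0,0,0,0,0]]]'|f
python3 -m inch '[[[0.0006,0.0002,0,-0.2,0],[0,0,0,0,0]]]'|f
```

```text
ee_pos: [512.9, -73.4, 83.2] contact_force: [-0.8, 5.5, 5.1] 
ee_pos: [513.3, -73.2, 83.2] contact_force: [-1.6, 5.8, 5.0]
```

```bash
f(){ grep -E 'ee_pos|contact' | tr '\n' ' '; echo; }
python3 -m inch '[[[0.0006,0.0002,0,-0.2,0],[0,0,0,0,0]]]'|f
```

```text
ee_pos: [514.0, -73.1, 83.2] contact_force: [-2.4, 5.2, 4.7]
```

```bash
f(){ grep -E 'ee_pos|contact' | tr '\n' ' '; echo; }
python3 -m inch '[[[0.0006,0.0002,0,-0.2,0],[0,0,0,0,0]]]'|f
```

```text
ee_pos: [514.6, -72.9, 83.2] contact_force: [-1.0, 4.7, 5.7]
```

```bash
f(){ grep -E 'ee_pos|contact' | tr '\n' ' '; echo; }
python3 -m inch '[[[0.0006,0.0002,0,-0.2,0],[0,0,0,0,0]]]'|f
```

```text
ee_pos: [515.1, -72.8, 83.2] contact_force: [-2.6, 5.3, 5.3]
```

```bash
f(){ grep -E 'ee_pos|contact' | tr '\n' ' '; echo; }
python3 -m inch '[[[0.0005,0.0001,0,-0.2,0],[0,0,0,0,0]]]'|f
```

```text
ee_pos: [515.2, -72.7, 83.2] contact_force: [-3.0, 4.0, 6.9]
```

```bash
f(){ grep -E 'ee_pos|contact' | tr '\n' ' '; echo; }
python3 -m inch '[[[0.0005,0.0001,0,-0.2,0],[0,0,0,0,0]]]'|f
```

```text
ee_pos: [515.4, -72.6, 83.1] contact_force: [-5.9, 4.4, 8.9]
```

The buffer has just been touched at about 3–4 N, so the door is home. Release, rise and verify.

```bash
python3 -m inch '[[[0,0,0,0,0.3],[0,0,0,0,0.5],[0,0,0,0,0.6],[0,0,0,0,0.6],[0,0,0.03,0,0.6],[0,0,0.04,0,0.6],[0,0,0.04,0,0.6],[-0.02,-0.004,0.02,0,0.6],[0,0,0,0,0.6],[0,0,0,0,0.6]]]'
python3 - <<'E'
from h import *
d=snap('wrist');save(d,'w6')
H=np.array([558.5,-238.1])
for ps in (0,2.1):
    c,s=np.cos(np.radians(ps)),np.sin(np.radians(ps));M=np.array([[c,-s],[s,c]])
    print(ps,proj(d,[*(H+M@(-43,165)),116]),proj(d,[*(H+M@(-8,200)),118]))
E
```

```text
t: 27.72
ee_pos: [495.2, -77.9, 211.5]
tcp_rot: [-3.142, 0.013, 0.001]
contact_force: [-0.5, 0.1, -0.1]
width: 51.1
finger_force: 0.0
0 [274.54699312 175.87634774] [228.11140609 131.71113409]
2.1 [276.743387   183.20361616] [229.19011564 141.42601292]
```

View pics/w6.png

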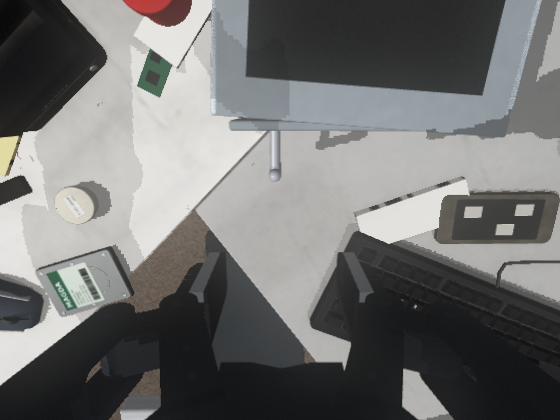

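The bar top is at (275.5,174), so the door stayed home (ψ≈0) after release and the gripper is clear.

```bash
python3 -c "
from plant import env
print(env.hand_in())"
```

```text
the job is handed in; nothing more can be done
None
```

The teal ribbed-lid jar was placed upright in the door bin, and the door is closed past both ridges and resting lightly on its buffer. The gripper is clear, no other object was touched, and I handed the job in at about 28 s; the hand-in returned no verdict.

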